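# Turn a fouled saucepan so that it drops home in the pot

## Task

The steel saucepan was stacked in the cast-iron pot with its handles lying on top of the pot's two handles, so it rides high. Turn the saucepan about a quarter turn, whichever way is free, so that its handles stand crosswise to the pot's and it drops fully home, sitting level in the pot; let go of it. Leave the pot about where it stands and do not shift or knock over the bottle, the stack of tiles, the cup or the spray can.

Things in the scene. Friction and masses are not known exactly. Their poses are not given: they have to be found in the camera images.
- pot_centre (a point): Dark cast-iron pot, loose, 1.5 kg, on a 3 mm mat: point on its axis 30 mm above its underside; z up. Round, 124 mm across the rim, 60 mm high, walls and floor 4 mm thick. Two equal short handles, 26 mm wide, along its own +x and -x, reach 95 mm from the axis; their tops are 76 mm above the underside (16 mm above the rim).
- saucepan_centre (a point): Bright steel saucepan, loose, about 0.3 kg, 100 mm across, 66 mm high: point on its axis 33 mm above its underside; z up, own +x along its long handle. At the start its handles rest on the pot's handles and this point is 20 mm above pot_centre; fully home on the pot's floor it is 7 mm above it, with about 8 mm play all round, the handles 3 mm above the pot's rim.
- saucepan_handle_end (a point): Point in the saucepan's long handle, 140 mm from the pan's axis, at half thickness; axes as saucepan_centre. The handle is a level bar 18 mm wide, 10 mm thick (59 to 69 mm above the pan's underside), ending 149 mm from the axis, so it overhangs the pot's handle by 54 mm. A like helper handle reaches 88 mm along -x. A sideways push of 1 to 3 N turns the pan; it drops after about 25 degrees.
- glue_bottle: White glue bottle, 60 mm across, 170 mm high, loose, standing about 165 mm from the pot's axis, some 62 degrees round from the long handle on one side or the other: it bars that way. Origin at the centre of its underside.
- tile_stack: Low stack of tiles, 50 by 50 mm, 24 mm high, loose, on the mat on the other side, about as far round as the bottle; the handle passes above it. Origin at the centre of its underside.
- pen_cup: Empty dark steel cup, 80 mm across, 100 mm high, loose, on the left of the bench. Origin at the centre of its underside.
- spray_can: Copper-coloured spray can, 60 mm across, 190 mm high, loose, on the right of the bench. Origin at the centre of its underside.
Not all that is in view belongs to the job. Leave any pink look-alike of the part that bears saucepan_centre alone.

How it is judged:
At the end, for the whole second after the job is handed in: The saucepan sits level (within 4.5 degrees) on the pot's floor (its centre less than 12 mm above the pot's centre point), its handles at 60 to 120 degrees to the pot's, and the pot stands upright within 60 mm of its first place (z of saucepan_centre in the frame of pot_centre between 0 and 0.012 m and horizontal distance between saucepan_centre and pot_centre below 0.02 m and angle between the x axis of saucepan_centre and the x axis of pot_centre, either way round above 1.05 rad and angle between saucepan_centre's own z axis and vertical below 0.08 rad and angle between pot_centre's own z axis and vertical below 0.05 rad and distance of pot_centre from where it was at the start of the episode below 0.06 m); the robot touches nothing.
It fails at once if the glue bottle is shifted by more than 30 mm or knocked over (distance of glue_bottle from where it was at the start of the episode above 0.03 m or angle between glue_bottle's own z axis and vertical above 0.4 rad).
It fails at once if the tile stack is shifted by more than 30 mm (distance of tile_stack from where it was at the start of the episode above 0.03 m).
It fails at once if the pen cup or the spray can is shifted by more than 30 mm or knocked over (distance of any of pen_cup, spray_can from where it was at the start of the episode above 0.03 m or angle between any of pen_cup, spray_can's own z axis and vertical above 0.4 rad).
It also fails if it takes over 35 s, if anything falls off the work surface, if the arm or the gripper's body presses on something with over 40 N, if the wrist force passes 120 N, or if a joint passes its speed limit or range.

## Robot

A 7-joint arm with a two-finger parallel gripper is mounted at the origin on the work surface. World frame = base frame: x ahead of the robot, y to its left, z up, the work surface at z = 0. Lengths are in m, angles in rad, forces in N, time in s.
With the tool pointing down it reaches from about 0.4 to 0.85 m from the base axis. Payload 10.4 kg.
Tool frame: the origin (TCP) lies at the centre of the arm's flange, where the gripper is bolted on; the fingertips stand 182 mm ahead of it and the grasp point (between the pads) lies 164 mm ahead of it; z points along the fingers, y is the line along which they close (so a half turn about z gives the same grasp; the last joint's range is limited). The gripper opens to 87 mm and grips with 3 to 60 N. Pads are 19 mm wide; open, the fingers measure 117 mm over their backs; the gripper's body (75 mm by 190 mm) begins 51 mm behind the grasp point.
Start: joints at [-1.365, 0.332, -0.065, 1.46, 0.022, 1.35, -0.088], TCP at [0.142, 0.609, 0.405] pointing down, gripper open.
Joint ranges: [-2.6, 2.6], [-0.5, 2.12], [-1.47, 1.34], [0.16, 2.42], [-1.27, 4.41], [0.06, 2.06], [-2.6, 2.6]. Speed limits (rad/s): [2.22, 2.22, 2.79, 2.79, 3.14, 3.14, 3.14].

## Interface

Orientations are given as a unit quaternion [x, y, z, w].
In Python, from bench import r, eyes, job gives the robot as it stands. The module is installed in compiled form; this text tells all that it offers.
- The arm moves only by the shell command python3 -m inch 'ROWS' [OPENING] [FORCE]. ROWS is JSON, a list of rows, each a list of 6 numbers: the shift along the tool's x, y, z normalised to -1 to 1, where 1 is 4 cm, then the turn, a rotation vector about the tool's x, y, z normalised to -1 to 1, where 1 is 0.12 rad. In form: [[x, y, z, wx, wy, wz], ...]. A call has exactly 5 rows; each row shifts and turns the commanded pose from where the row before left it, along the tool's axes as they then stand; what a row does not reach is not made up. A row lasts 1/12 s, in which the tool goes at most 41.7 mm and 7.16 degrees, less where a joint would pass 70% of its speed; a pose out of reach is approached as far as the arm can. A call with a number of a shift or a turn outside -1 to 1 is refused whole. A call with a gripper value outside its range is refused whole. OPENING is the gripper command: -1 is shut, 1 is fully open, values between are in proportion, set as the call begins (- or left out, the last holds). The fingers move at their own pace and stop on an object; FORCE is the grip in N (left out, the last holds). Time passes only in rows, so rows that do not move let the fingers close, or fill a call up. It gives the time, the measured TCP pose, the force, the opening and the grip force at its end, in the units of the state.
- r.read_state(): the state, without advancing time (a new reading comes with each control period).
- eyes.camera(name): name is "scene" or "top" or "wrist"; returns a dict with "pixels" (420x560x3 uint8, red, green, blue), "fx", "fy", "cx", "cy" (pixels), "extrinsics" (4x4, takes a point from camera to world coordinates). Camera axes: x right, y down, z forward; pixel columns grow to the right and rows downward; lengths in m; the calibration is good to about 2 mm. A picture is of the moment at which its call begins. There is no depth.
- job.close_job(): hands the job in; it is judged then, once.
The state is a dict: "time": time; "joint_positions": joint angles; "joint_vel": joint speeds; "joint_torque": joint torques, N m; "ee_pos": TCP position; "eef_rot": TCP orientation; "ft_force": force on the tool from outside, world axes, zero at the start; "torque": the same for the moment, N m; "width": finger opening in m; "grip_force": force on a finger pad.
Only numpy, scipy, OpenCV 4.12 (cv2) and the standard library are available. Lean on these libraries where they do the work, as an engineer would, in place of code of your own. Each camera call takes 0.05 s, during which the arm holds its last target. There are 200 camera calls.

## Working session

There is one attempt and no reset: what is moved stays moved. The work goes in short steps, Python scripts to look and compute and a shell command to move; the robot and the scene stay as the last step left them, time stands still between calls to the robot, and variables do not carry over. Pictures are saved under pics/ and viewed, at most 10 in all, crops included, and the job is handed in when it is done.

```bash
mkdir -p pics
python3 - <<'E'
from bench import r,eyes,job
import cv2,numpy as np,pickle
d={}
for n in("top","scene"):
    c=eyes.camera(n); d[n]=c; cv2.imwrite(f"pics/{n}0.png",c["pixels"][:,:,::-1])
    print(n,c["fx"],c["cx"],c["cy"],np.round(c["extrinsics"],3).tolist())
pickle.dump(d,open("c0.pkl","wb"))
s=r.read_state();print({k:np.round(v,3) for k,v in s.items()})
E
```

```text
top 430.69605537654235 279.2451802096968 208.73099616484262 [[-0.014, -0.981, 0.192, 0.227], [-1.0, 0.016, 0.006, 0.036], [-0.009, -0.192, -0.981, 1.17], [0.0, 0.0, 0.0, 1.0]]
scene 493.16048886095507 284.2460732889922 214.9050629043747 [[0.319, 0.811, -0.49, 1.177], [0.948, -0.282, 0.151, -0.184], [-0.016, -0.513, -0.858, 1.361], [0.0, 0.0, 0.0, 1.0]]
{'time': np.float64(0.1), 'joint_positions': array([-1.365,  0.333, -0.065,  1.461,  0.022,  1.35 , -0.088]), 'joint_vel': array([-0.001, -0.003,  0.001, -0.003,  0.   ,  0.001, -0.   ]), 'joint_torque': array([ 1.0000e-03, -6.2454e+01,  2.4000e-02, -3.9072e+01, -6.1000e-02,
        3.6000e-02,  0.0000e+00]), 'ee_pos': array([0.142, 0.609, 0.404]), 'eef_rot': array([ 0.114,  0.993, -0.001, -0.   ]), 'ft_force': array([0.682, 0.435, 0.725]), 'torque': array([-0.002,  0.046,  0.007]), 'grip_force': np.float64(0.0), 'width': np.float64(0.087)}
```

View pics/top0.png

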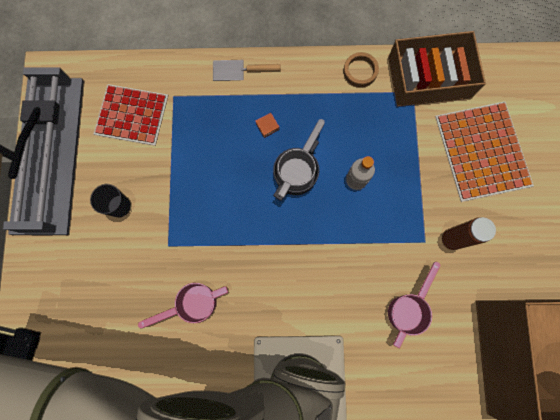

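View pics/scene0.png

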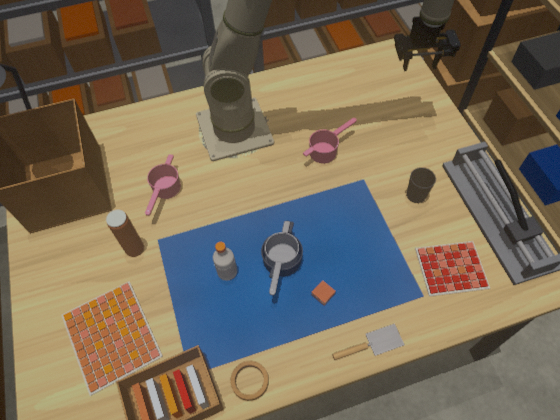

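```bash
cat > h.py <<'E'
import numpy as np
def ray(c,u,v,z):
    E=c["extrinsics"];d=E[:3,:3]@np.array([(u-c["cx"])/c["fx"],(v-c["cy"])/c["fy"],1]);o=E[:3,3]
    return (o+d*(z-o[2])/d[2])[:2]
def proj(c,p):
    E=c["extrinsics"];q=E[:3,:3].T@(np.array(p)-E[:3,3]);return np.array([c["fx"]*q[0]/q[2]+c["cx"],c["fy"]*q[1]/q[2]+c["cy"]])
E
python3 - <<'E'
import pickle,cv2,numpy as np
d=pickle.load(open("c0.pkl","rb"))
a=d["top"]["pixels"][100:220,240:390,::-1];b=d["scene"]["pixels"][210:310,200:350,::-1]
cv2.imwrite("pics/crop.png",np.hstack([cv2.resize(a,(400,320),interpolation=2),cv2.resize(b,(400,320),interpolation=2)]))
a=cv2.resize(a,None,fx=5,fy=5,interpolation=2);cv2.imwrite("pics/crop.png",a)
E
```

```text
(no output)
```

View pics/crop.png

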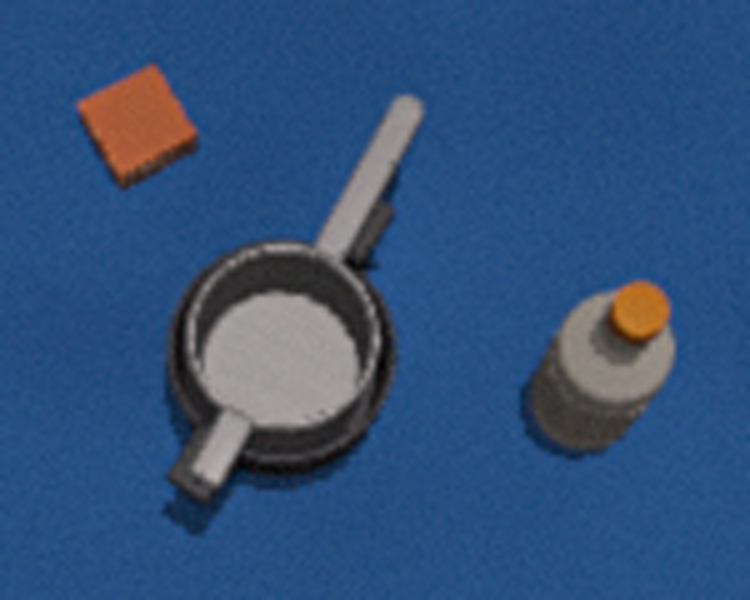

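The crop shows the steel pan (not pink) in the dark pot: rim centre at top px (297,170), long handle tip (321.5,120), helper tip (281,197). The bottle is on the right at (357,182), and the tiles are on the left at (267,124). The look-alikes are the pink pans at (196,303) and (410,315), so I reject those. The free way is over the tiles, counter-clockwise seen from above.

Run:
```python
import pickle,numpy as np
from h import *
d=pickle.load(open("c0.pkl","rb"));t=d["top"]
P=lambda u,v,z:ray(t,240+u/5-.4,100+v/5-.4,z)
c=P(284,348,.086);e=P(408,98,.089);h=P(207,487,.089)
print("rim c",c,"end",e,"helper",h,"len",np.linalg.norm(e-h),np.linalg.norm(e-c),"ang",np.degrees(np.arctan2(*(e-h)[::-1])))
u=(e-h)/np.linalg.norm(e-h);print("axis from ends",e-.149*u,h+.088*u)
til=P(137,120,.027);bot=P(618,348,.15);
for n,p in(("tile",til),("bottle",bot)):
  q=p-(e-.149*u);print(n,p,np.linalg.norm(q),np.degrees(np.arctan2(q[1],q[0])))
print("rim width",np.linalg.norm(P(185,340,.086)-P(382,340,.086)))
```

```text
rim c [ 0.54353738 -0.00363673] end [ 0.67963764 -0.0725394 ] helper [0.46920901 0.03765321] len 0.23753445526670133 0.1525478915778552 ang -27.639156314163046
axis from ends [ 0.54764051 -0.00341807] [ 0.54716704 -0.00317013]
tile [0.6952103  0.07398339] 0.16663681549609513 27.677344192362263
bottle [ 0.52208785 -0.16502885] 0.16361841291495316 -98.98478972078645
rim width 0.10286312030878156
```

Measurements agree: pan axis at about (0.546,-0.003), handle at -27.6°, tip-to-tip 237.5 mm and rim 103 mm. I'll go in high with the fingers shut.

```bash
R='x'; python3 -m inch '[[-0.645,-0.567,0,0,0,0],[-0.645,-0.567,0,0,0,0],[-0.645,-0.567,0,0,0,0],[-0.645,-0.567,0,0,0,0],[-0.645,-0.567,0,0,0,0]]' -1 10
python3 -m inch '[[-0.645,-0.567,0,0,0,0],[-0.645,-0.567,0,0,0,0],[-0.645,-0.567,0,0,0,0],[-0.645,-0.567,0,0,0,0],[-0.645,-0.567,0,0,0,0]]'
python3 -m inch '[[-0.645,-0.567,0,0,0,0],[-0.645,-0.567,0,0,0,0],[-0.645,-0.567,0,0,0,0],[-0.645,-0.567,0,0,0,0],[-0.645,-0.567,0,0,0,0]]'
```

```text
time: 0.52
ee_pos: [0.2424, 0.4674, 0.4044]
eef_rot: [0.114, 0.993, -0.0, -0.0]
ft_force: [1.1, 0.3, -0.3]
width: 0.0613
grip_force: 0.0
time: 0.93
ee_pos: [0.3422, 0.3276, 0.4046]
eef_rot: [0.114, 0.993, -0.0, -0.0]
ft_force: [1.0, -0.1, 0.3]
width: 0.0283
grip_force: 0.0
time: 1.35
ee_pos: [0.4421, 0.188, 0.4046]
eef_rot: [0.114, 0.993, 0.0, -0.0]
ft_force: [-0.8, 0.3, 0.3]
width: 0.0016
grip_force: 0.0
```

```bash
python3 -m inch '[[-0.645,-0.567,0,0,0,0],[-0.645,-0.567,0,0,0,0],[-0.645,-0.567,0,0,0,0],[-0.645,-0.567,0,0,0,0],[-0.645,-0.567,0,0,0,0]]'
python3 -m inch '[[-0.645,-0.567,0,0,0,0],[-0.645,-0.567,0,0,0,0],[-0.645,-0.567,0,0,0,0],[-0.645,-0.567,0,0,0,0],[-0.645,-0.567,0,0,0,0]]'
python3 -m inch '[[0,0,0.6,0,0,0],[0,0,0.6,0,0,0],[0,0,0.6,0,0,0],[0,0,0,0,0,0],[0,0,0,0,0,0]]'
python3 - <<'E'
from bench import r,eyes
import cv2,numpy as np
a=eyes.camera("top")["pixels"][90:220,240:400,::-1];b=eyes.camera("scene")["pixels"][190:320,190:350,::-1]
cv2.imwrite("pics/pre.png",np.hstack([cv2.resize(x,(400,325),interpolation=2) for x in(a,b)]))
print(r.read_state()["joint_positions"].round(2))
E
```

```text
time: 1.77
ee_pos: [0.542, 0.0484, 0.4046]
eef_rot: [0.114, 0.993, 0.0, -0.0]
ft_force: [0.2, -0.1, -0.4]
width: 0.0004
grip_force: 0.0
time: 2.18
ee_pos: [0.6421, -0.091, 0.4043]
eef_rot: [0.114, 0.994, 0.0, -0.0]
ft_force: [1.8, 0.7, 0.7]
width: 0.0005
grip_force: 0.0
time: 2.6
ee_pos: [0.641, -0.0895, 0.3318]
eef_rot: [0.114, 0.993, -0.0, -0.001]
ft_force: [0.4, 0.1, 0.6]
width: 0.0006
grip_force: 0.0
[-0.35  0.47  0.57  1.51 -0.26  1.24  1.6 ]
```

View pics/pre.png

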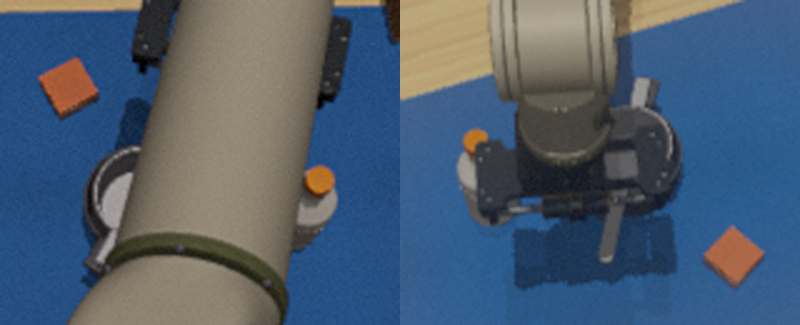

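Pre-push view: the shut fingers sit just to the bottle side of the handle. I'll check the bottle position from both views before going down.

Run:
```python
import pickle
from h import *
d=pickle.load(open("c0.pkl","rb"))
print("cap scene",ray(d["scene"],220.5,246.5,.17),"cap top",ray(d["top"],367.6,161.5,.17))
p=lambda u,v:ray(d["scene"],u,v,.089)
print("handle end scene",p(274.5,290.5))
```

```text
cap scene [ 0.534301   -0.16996369] cap top [ 0.53538103 -0.1726791 ]
handle end scene [ 0.67107329 -0.06307367]
```

```bash
python3 -m inch '[[-0.27,-0.04,0.4,0,0,0],[0,0,0.5,0,0,0],[0,0,0.5,0,0,0],[0,0,0.5,0,0,0],[0,0,0.45,0,0,0]]'
python3 -m inch '[[0,0,0,0,0,0],[0,0,0,0,0,0],[0,0,0,0,0,0],[0,0,0,0,0,0],[0,0,0,0,0,0]]'
```

```text
time: 3.12
ee_pos: [0.6521, -0.0937, 0.2397]
eef_rot: [0.114, 0.993, 0.0, 0.001]
ft_force: [-0.3, -0.3, 0.2]
width: 0.0004
grip_force: 0.0
time: 3.53
ee_pos: [0.652, -0.0939, 0.2404]
eef_rot: [0.114, 0.993, 0.0, 0.001]
ft_force: [0.1, 0.8, 1.0]
width: 0.0001
grip_force: 0.0
```

```bash
python3 -m inch '[[-0.045,0.21,0,0,0,0],[-0.045,0.21,0,0,0,0],[-0.045,0.21,0,0,0,0],[-0.06,0.29,0,0,0,0],[-0.06,0.29,0,0,0,0]]'
```

```text
time: 3.95
ee_pos: [0.6729, -0.0473, 0.2386]
eef_rot: [0.114, 0.993, 0.0, -0.0]
ft_force: [-1.0, 0.3, 0.1]
width: 0.0004
grip_force: 0.3
```

```bash
python3 -m inch '[[0,0.23,0,0,0,0],[0,0.23,0,0,0,0],[0.01,0.23,0,0,0,0],[0.02,0.23,0,0,0,0],[0.03,0.23,0,0,0,0]]'
python3 - <<'E'
from bench import r,eyes
import cv2,numpy as np
a=eyes.camera("top")["pixels"][90:220,220:380,::-1];b=eyes.camera("scene")["pixels"][190:320,210:370,::-1]
cv2.imwrite("pics/mid.png",np.hstack([cv2.resize(x,(400,325),interpolation=2) for x in(a,b)]))
E
```

```text
time: 4.37
ee_pos: [0.6805, -0.0027, 0.2386]
eef_rot: [0.114, 0.993, -0.0, -0.0]
ft_force: [0.4, -0.7, 0.0]
width: 0.0005
grip_force: 0.1
```

View pics/mid.png

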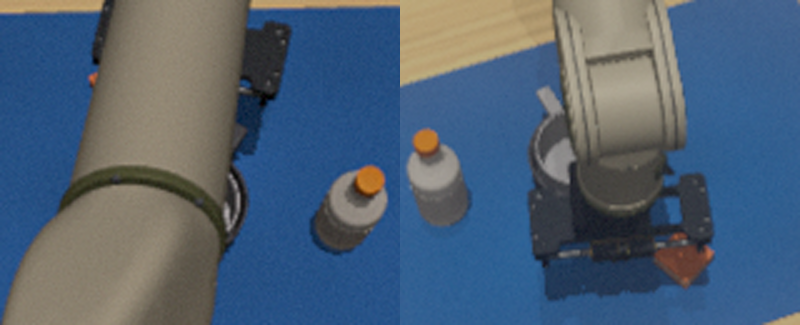

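```bash
python3 -m inch '[[0.1,0.275,0,0,0,0],[0.107,0.275,0,0,0,0],[0.12,0.275,0,0,0,0],[0.16,0.24,0,0,0,0],[0.167,0.24,0,0,0,0]]'
python3 -m inch '[[0.167,0.24,0,0,0,0],[0.27,0.225,0,0,0,0],[0.27,0.225,0,0,0,0],[0.28,0.165,0,0,0,0],[0.28,0.165,0,0,0,0]]'
python3 - <<'E'
from bench import r,eyes
import cv2,numpy as np
a=eyes.camera("top")["pixels"][90:220,220:380,::-1];b=eyes.camera("scene")["pixels"][190:320,210:370,::-1]
cv2.imwrite("pics/mid2.png",np.hstack([cv2.resize(x,(400,325),interpolation=2) for x in(a,b)]))
E
```

```text
time: 4.88
ee_pos: [0.6664, 0.0548, 0.2387]
eef_rot: [0.114, 0.994, 0.0, -0.0]
ft_force: [0.4, -1.0, -0.9]
width: 0.0004
grip_force: 0.1
time: 5.3
ee_pos: [0.6256, 0.1055, 0.2387]
eef_rot: [0.114, 0.993, 0.0, -0.0]
ft_force: [0.3, 0.2, 0.3]
width: 0.0004
grip_force: 0.2
```

View pics/mid2.png

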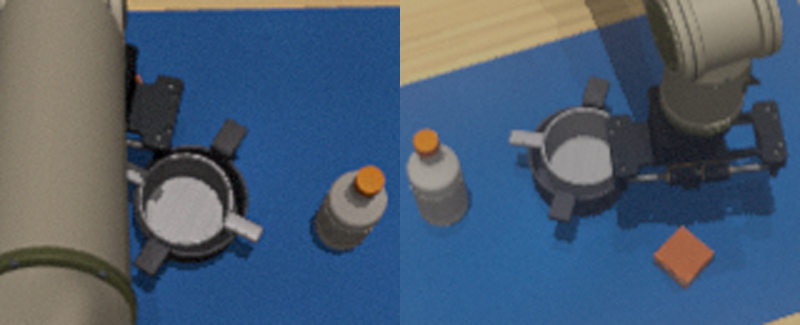

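The picture shows the helper handle (crop 245,228) about crosswise to the pot's handles (232,137)/(152,257), with the pan low in the pot. Next I back off, lift and move aside to check.

```bash
python3 -m inch '[[-0.25,-0.15,0,0,0,0],[-0.25,-0.15,0,0,0,0],[-0.2,-0.1,-0.3,0,0,0],[0,0,-0.8,0,0,0],[0,0,-0.8,0,0,0]]'
python3 -m inch '[[0,0,-0.8,0,0,0],[0,0,-0.8,0,0,0],[0,0.9,-0.5,0,0,0],[0,0.9,0,0,0,0],[0,0.9,0,0,0,0]]'
python3 -m inch '[[0.2,0.9,0,0,0,0],[0.2,0.9,0,0,0,0],[0.2,0.9,0,0,0,0],[0.2,0.9,0,0,0,0],[0.2,0.5,0,0,0,0]]'
python3 - <<'E'
from bench import r,eyes
import cv2,numpy as np,pickle
d={n:eyes.camera(n) for n in("top","scene")};pickle.dump(d,open("c1.pkl","wb"))
a=d["top"]["pixels"][90:220,220:380,::-1];b=d["scene"]["pixels"][190:320,210:370,::-1]
cv2.imwrite("pics/end.png",np.hstack([cv2.resize(x,(400,325),interpolation=2) for x in(a,b)]))
E
```

```text
time: 5.82
ee_pos: [0.6513, 0.0794, 0.3145]
eef_rot: [0.116, 0.993, -0.001, -0.001]
ft_force: [0.0, 0.1, 1.0]
width: 0.0005
grip_force: 0.0
time: 6.23
ee_pos: [0.6767, 0.1861, 0.4012]
eef_rot: [0.116, 0.993, 0.001, 0.002]
ft_force: [0.2, 0.4, -0.1]
width: 0.0008
grip_force: 0.0
time: 6.65
ee_pos: [0.6739, 0.3593, 0.3977]
eef_rot: [0.113, 0.994, 0.0, -0.0]
ft_force: [-0.0, 0.5, -0.2]
width: 0.0003
grip_force: 0.0
```

View pics/end.png

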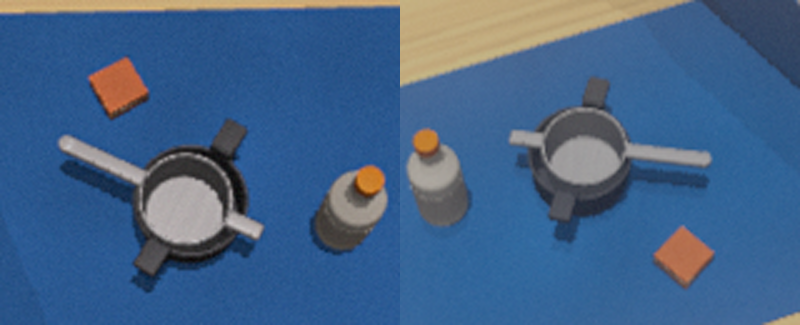

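Run:
```python
import pickle
from h import *
d=pickle.load(open("c1.pkl","rb"))
T=lambda u,v:(220+u/2.5-.3,90+v/2.5-.3); S=lambda u,v:(210+(u-400)/2.5-.3,190+v/2.5-.3)
P=lambda p,z:ray(d["top"],*p,z);Q=lambda p,z:ray(d["scene"],*p,z)
e,h=P(T(61,141),.076),P(T(261,232),.076);a,b=P(T(238,122),.079),P(T(145,272),.079)
an=lambda w:np.degrees(np.arctan2(w[1],w[0]))
print("pan",e,h,np.linalg.norm(e-h),an(e-h),"pot",(a+b)/2,an(a-b),np.linalg.norm(a-b))
u=(e-h)/np.linalg.norm(e-h);print("pan axis",h+.088*u, e-.149*u)
for nm,t,s in(("end",T(61,141),S(711,158)),("helper",T(261,232),S(511,137))):
  print(nm,[(z,round(1e3*np.linalg.norm(P(t,z)-Q(s,z)),1)) for z in(.06,.07,.076,.08,.089,.1)])
```

```text
pan [0.61267593 0.13393691] [ 0.50914168 -0.07564135] 0.2337571145535925 63.71005820831312 pot [ 0.54858235 -0.00435013] -32.018241071838254 0.19101232223381773
pan axis [0.54811809 0.0032563 ] [5.46681773e-01 3.48841596e-04]
end [(0.06, np.float64(15.0)), (0.07, np.float64(7.3)), (0.076, np.float64(3.6)), (0.08, np.float64(3.5)), (0.089, np.float64(9.4)), (0.1, np.float64(18.0))]
helper [(0.06, np.float64(13.0)), (0.07, np.float64(5.2)), (0.076, np.float64(1.8)), (0.08, np.float64(3.6)), (0.089, np.float64(10.5)), (0.1, np.float64(19.2))]
```

The pan is home: both handle ends triangulate to about 77 mm high (76 expected, level). The handles are about 95° apart, the pan axis is less than 8 mm off the pot's, and the bottle and tiles look unmoved. Handing in.

```bash
python3 -m inch '[[0,0,0,0,0,0],[0,0,0,0,0,0],[0,0,0,0,0,0],[0,0,0,0,0,0],[0,0,0,0,0,0]]' | head -1; python3 -c "
from bench import job
print(job.close_job())"
```

```text
time: 7.17
the job is handed in; nothing more can be done
None
```

The saucepan is turned about a quarter turn and, by my last camera measurements, sits level and home in the pot with its handles at about 95° to the pot's; the arm is clear of everything and the job is handed in at about 7 s (no verdict was shown).

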